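Unlock the organizer tray and hold the key turned

TASK

Take the key with the rectangular bow from the key stand, push it straight down into the lock in the top of the wooden organizer, working it past the sticky pins until it is fully home, and only then turn it a quarter turn clockwise (seen from above), which pushes the tray out. The lock springs back, so finish while still gripping the key and holding it fully turned and fully home; leave the other key and everything else on the counter undisturbed.

Things in the scene. Friction and masses are not known exactly. Their poses are not given: they have to be found in the camera images.
- key: The key to use, told by its RECTANGULAR black bow. Origin at the blade's tip, z up along the key, 78 mm tall, 40 g. Steel blade z 0 to 32 mm, 5 mm thick (x) by 14 wide (y), its lowest 5 mm tapering to 2 by 9. Same after a half turn about z. Starts upright, blade down, in either slot of the key stand, collar resting on the stand, origin 6 mm above the counter.
- key_bow (a point): Centre of the key's bow, 58 mm above the blade's tip. The bow is a flat upright plate 10 mm thick (x) by 28 wide (y) by 40 high: pinch it across x. It stands clear above the collar.
- key_shoulder (a point): Point on the key's axis on the underside of its steel collar, 32 mm above the blade's tip. The collar is 12 (x) by 22 (y) by 6 mm high. Fully home means that it sits on the lock plug's face.
- keyhole (a point): Centre of the keyway's mouth in the lock plug's top face, 112 mm above the counter. The keyway is a vertical slot 6.2 (x of this frame) by 15.2 mm (y), 36 deep; the blade goes in with the key's y along this y, either way round, and twists about 5 degrees in it before the plug follows. The plug is a steel disc 33 mm across in a ring 44 mm across. The frame turns with the plug.
- keyway_pins (a point): Point in the keyway 16 mm below its mouth. Two sticky sprung pins, 11 and 20 mm below the mouth at the two y ends of the slot, are pushed aside by the blade: each stops a straight push of less than about 8 to 15 N; pressing while rocking the key 1 mm to and fro along y with a few degrees of twist eases them back.
- lock (a joint): Turn of the lock plug (rad): 0 at rest, grows turning CLOCKWISE seen from above, up to a stop at 1.571 (a quarter turn); it also gives 0.12 the other way. A light spring (0.06 N m per rad) always turns it back to 0 when let go. The axis is vertical through the keyhole.
- tray (a joint): How far the organizer's tray stands out of the front (m). A cam ties it to the lock: 0 with the lock at rest, 0.025 at a quarter turn.
- organizer: Wooden drawer organizer fixed to the counter, 200 (x) by 220 (y) by 110 mm high, origin at the centre of its underside, front with the tray facing -x. The lock is in its top, 40 mm in front of (-x of) the centre.
- keystand: Pale wooden key stand fixed to the counter, 60 (x) by 150 (y) by 38 mm high, origin at the centre of its underside; two slots, 7.5 by 16.5 mm and 34 mm deep, at y = -35 and +35 mm, long side along y.
- sparekey: Another key, not to be used, in the stand's other slot: same blade and collar, but a round black bow 31 mm across; 69 mm tall, origin at the blade's tip.
- cup: Steel measuring cup, 70 mm across, 50 mm high, with a flat handle 75 mm long; origin under its centre.
- spoonrest: Matte black ceramic spoon rest, 100 by 85 by 18 mm, origin under its centre.
- jar: Glass jar with wooden lid, 80 mm across, 110 mm high, origin under its centre.
- tuberack: Five slim glass tubes with cork-shaped silicone stoppers held in a row in a low wooden rack, all one piece: 36 (x) by 160 (y) mm, 50 high, the tubes 21 mm across reaching 132 mm; origin under its centre.
There are look-alikes about, which are no part of the job. Leave any blue or yellow look-alike of the key alone.

How it is judged (in metres and radians):
On the way, in this order (a step that is already met when the one before it is completed fails the run):
1. the key with the rectangular bow is gripped and lifted out of the stand (height (world z) of key above 0.05 m and contact force between the fingers and key above 1 N), for 0.1 s.
2. the key is fully home in the lock, which is not yet turned (z of key_shoulder in the frame of keyhole below 0.003 m and horizontal distance between key_shoulder and keyhole below 0.004 m and angle between the y axis of key and the y axis of keyhole, either way round below 0.2 rad and angle between key's own z axis and vertical below 0.12 rad and value of joint lock below 0.35 rad), for 0.1 s.
3. the key, still home, is turned a quarter (z of key_shoulder in the frame of keyhole below 0.003 m and horizontal distance between key_shoulder and keyhole below 0.004 m and angle between the y axis of key and the y axis of keyhole, either way round below 0.2 rad and angle between key's own z axis and vertical below 0.12 rad and value of joint lock above 1.38 rad), for 0.2 s.
At the end, for the whole second after the job is handed in: The key is fully home (collar within 3 mm of the plug's face, within 4 mm of centre, blade along the keyway, upright), the gripper holds it (over 1 N), the lock is held at 1.38 rad or more with the tray more than 18 mm out, and every other loose thing is within 30 mm of where it began (all of step 3 and contact force between the fingers and key above 1 N and value of joint tray above 0.018 m and distance of each of sparekey, cup, spoonrest, jar, tuberack from where it was at the start of the episode below 0.03 m); the arm keeps its last pose, push and grip.
It fails at once if the lock was turned more than 0.35 rad with the key not fully home (value of joint lock above 0.35 rad and z of key_shoulder in the frame of keyhole above 0.006 m).
It fails at once if a bystander was moved more than 30 mm (distance of any of sparekey, cup, spoonrest, jar, tuberack from where it was at the start of the episode above 0.03 m).
It fails at once if a bystander was tipped (angle between any of sparekey, cup, spoonrest, jar, tuberack's own z axis and vertical above 0.5 rad).
It also fails if it takes over 48 s, if anything falls off the work surface, if the arm or the gripper's body presses on something with over 40 N, if the wrist force passes 120 N, or if a joint passes its speed limit or range.

ROBOT

A 6-joint arm with a two-finger parallel gripper is mounted at the origin on the work surface. World frame = base frame: x ahead of the robot, y to its left, z up, the work surface at z = 0. Lengths are in mm, angles in degrees, forces in N, time in s.
With the tool pointing down it reaches from about 275 to 850 mm from the base axis. Payload 19 kg.
Tool frame: the origin (TCP) lies at the centre of the arm's flange, where the gripper is bolted on; the fingertips stand 173 mm ahead of it and the grasp point (between the pads) lies 155 mm ahead of it; z points along the fingers, y is the line along which they close (so a half turn about z gives the same grasp; the last joint's range is limited). The gripper opens to 85 mm and grips with 20 to 120 N. Pads are 22 mm wide; open, the fingers measure 114 mm over their backs; the gripper's body (76 mm by 85 mm) begins 54 mm behind the grasp point. The pads swing forward as they close: fully open they stand 13 mm farther back than shut.
Start: joints at [60.562, 8.623, 82.357, -0, 89.026, -7.678], TCP at [213.183, 534.008, 404.667] pointing down, gripper open.
Joint ranges: [-160.23, 160.23], [-39.13, 120.54], [6.94, 153.29], [-79.49, 259.48], [9.18, 160.14], [-161.06, 161.06]. Speed limits (degrees/s): [108.29, 108.29, 127.2, 172.46, 172.46, 172.46].

INTERFACE

Orientations are given as a 3x3 rotation matrix whose columns are the frame's x, y, z axes.
In Python, from station import robot, grab_frame, get_calibration, ticket gives the robot as it stands.
- The arm moves only by the shell command python3 -m jog 'ROWS' [FORCE]. ROWS is JSON, a list of rows, each an object of numbers: "rx", "ry", "rz": the turn, a rotation vector about the world's x, y, z scaled (see below); "dx", "dy", "dz": the shift along the world's x, y, z scaled (see below); "claw": the finger opening in mm, from 0 to 85.4. In form: [{"rx": .., "ry": .., "rz": .., "dx": .., "dy": .., "dz": .., "claw": ..}, ...]. A call has 1 to 20 rows; each row is the pose to reach, as a shift and turn from the pose commanded when the call began; what a row does not reach only later rows make up. The controller multiplies each number of a shift by 0.4 m and each number of a turn by 45 degrees. A row lasts 1/12 s, in which the tool goes at most 41.7 mm and 7.16 degrees, less where a joint would pass 70% of its speed; a pose out of reach is approached as far as the arm can. A call with a number of a shift or a turn outside -1 to 1 is refused whole. A call with a gripper value outside its range is refused whole. The fingers move at their own pace and stop on an object; FORCE is the grip in N (left out, the last holds). Time passes only in rows, so rows that repeat a pose let the fingers close. It gives the time, the measured TCP pose, the force, the opening and the grip force at its end, in the units of the state.
- robot.observe(): the state, without advancing time (a new reading comes with each control period).
- grab_frame(name): name is "side" or "top"; returns (picture, depth): 420x560x3 uint8, blue, green, red; 420x560 float32, mm along the optical axis (not along the pixel's ray), 0 where there is no reading.
- get_calibration(name): a dict with "K" (3x3 intrinsics, pixels), "R" (3x3) and "t" (3): a world point X has camera coordinates R X + t. Camera axes: x right, y down, z forward; pixel columns grow to the right and rows downward; lengths in mm; the calibration is good to about 2 mm. A picture is of the moment at which its call begins. get_calibration takes no time and is no camera call.
- ticket.close_job(): hands the job in; it is judged then, once.
The state is a dict: "clock": time; "joints": joint angles; "qd": joint speeds; "tau": joint torques, N m; "tool_pos": TCP position; "tcp_rot": TCP orientation; "ft_force": force on the tool from outside, world axes, zero at the start; "torque": the same for the moment, N m; "gripper_width": finger opening in mm; "grasp_force": force on a finger pad.
Only numpy, scipy, OpenCV 4.12 (cv2) and the standard library are available. Lean on these libraries where they do the work, as an engineer would, in place of code of your own. Each camera call takes 0.05 s, during which the arm holds its last target. There are 200 camera calls.

## Working session

There is one attempt and no reset: what is moved stays moved. The work goes in short steps, Python scripts to look and compute and a shell command to move; the robot and the scene stay as the last step left them, time stands still between calls to the robot, and variables do not carry over. Pictures are saved under pics/ and viewed, at most 10 in all, crops included, and the job is handed in when it is done.

```bash
mkdir -p pics
cat > h.py <<'E'
import numpy as np, cv2
from station import robot, grab_frame, get_calibration, ticket
def px2w(c,u,v,d):
    K,R,t=[np.array(c[k],float) for k in 'KRt']
    p=np.linalg.inv(K)@np.array([u,v,1.])*d
    return R.T@(p-t.ravel())
def px_z(c,u,v,z):
    K,R,t=[np.array(c[k],float) for k in 'KRt']
    o=-R.T@t.ravel(); r=R.T@np.linalg.inv(K)@np.array([u,v,1.])
    return o+r*(z-o[2])/r[2]
def cloud(c,d):
    v,u=np.mgrid[:420,:560]
    K,R,t=[np.array(c[k],float) for k in 'KRt']
    p=np.stack([u,v,np.ones_like(u)],-1).astype(float)@np.linalg.inv(K).T*d[...,None]
    return (p-t.ravel())@R
E
python3 - <<'E'
from h import *
for n in('top','side'):
    im,d=grab_frame(n); cv2.imwrite(f'pics/{n}0.png',im); np.savez(f'{n}0.npz',im=im,d=d)
    c=get_calibration(n); R=np.array(c['R']);print(n,np.array(c['K'])[0,0],R.round(2).tolist(),(-R.T@np.array(c['t']).ravel()).round())
o=robot.observe();print(o)
E
```

```text
top 489.68395766996304 [[0.02, -1.0, 0.01], [-1.0, -0.02, -0.08], [0.08, -0.01, -1.0]] [ 447.   33. 1561.]
side 483.811729000184 [[0.77, -0.64, 0.01], [-0.46, -0.56, -0.69], [0.44, 0.53, -0.73]] [  55. -575.  927.]
{'clock': 0.1, 'joints': array([ 6.05624109e+01,  8.64813365e+00,  8.23874970e+01,  2.19201432e-03,
        8.90232913e+01, -7.67734644e+00]), 'qd': array([-0.0297293 ,  0.07885477, -0.06093895,  0.07290131, -0.18403762,
       -0.06203462]), 'tau': array([ 4.02566438e-03, -7.14368963e+01, -5.71795857e+01, -3.34391689e-04,
        6.93875292e-03, -2.94763979e-06]), 'tool_pos': array([213.1671231 , 534.00689742, 404.15121706]), 'tcp_rot': array([[-9.28742998e-01,  3.70723824e-01, -5.38737193e-04],
       [ 3.70724174e-01,  9.28742600e-01, -8.76807942e-04],
       [ 1.75294588e-04, -1.01405214e-03, -9.99999470e-01]]), 'ft_force': array([-0.13191903, -0.2318439 ,  0.64375153]), 'torque': array([-0.00942745, -0.01259813, -0.00524742]), 'grasp_force': 0.0, 'gripper_width': 85.35722974533718}
```

View pics/top0.png

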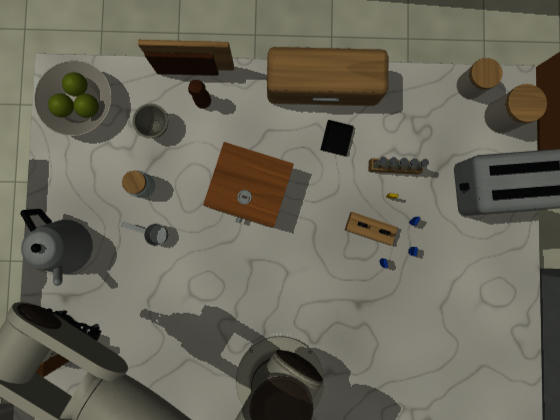

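View pics/side0.png

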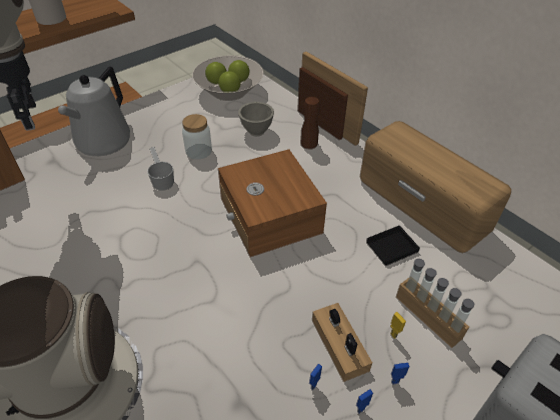

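The organizer's lock is at top (245,198) and side (255,189). The stand holds two black keys at top (363,226) and (384,231), side (335,318) and (351,345). The blue and yellow keys are look-alikes. Next I'll enlarge the stand and the lock.

Run:
```python
from h import *
s=np.load('side0.npz');t=np.load('top0.npz')
def crop(im,u,v,w,h,f):return cv2.convertScaleAbs(cv2.resize(im[v:v+h,u:u+w],None,fx=f,fy=f,interpolation=cv2.INTER_CUBIC),alpha=1.6)
a=crop(s['im'],305,295,70,90,5.5);b=crop(t['im'],340,205,65,45,6);c=crop(t['im'],225,180,40,40,6)
e=np.zeros((520,800,3),np.uint8);e[:a.shape[0],:a.shape[1]]=a;e[:b.shape[0],400:400+b.shape[1]]=b;e[275:515,400:640]=c
cv2.imwrite('pics/c1.png',e)
for n,z in(('top',t),('side',s)):
    c=get_calibration(n);P=cloud(c,z['d']);
    zs=P[...,2]
    # stand top points
    x,y=P[...,0],P[...,1]
    if n=='top': ctr=px_z(c,372,229,38)
    m=(np.hypot(x-ctr[0],y-ctr[1])<95)&(zs>32)&(zs<43)
    print(n,'stand',ctr.round(),m.sum(),cv2.minAreaRect(P[m][:,:2].astype(np.float32)), np.median(zs[m]))
    m=(np.hypot(x-ctr[0],y-ctr[1])<95)&(zs>58)&(zs<100)
    L,lab=cv2.connectedComponents(m.astype(np.uint8))
    for i in range(1,L):
        q=P[lab==i]
        if len(q)>8: 
            v,u=np.where(lab==i);print(len(q),u.mean().round(1),v.mean().round(1),q.min(0).round(1),q.max(0).round(1),q.mean(0).round(1))
    if n=='top': oc=px_z(c,249,185,110)
    m=(np.hypot(x-oc[0],y-oc[1])<180)&(zs>103)&(zs<116)
    print('org',cv2.minAreaRect(P[m][:,:2].astype(np.float32)),np.median(zs[m]))
print(px_z(get_calibration('top'),245,198,112),px_z(get_calibration('side'),255,189,112))
```

```text
top stand [ 475. -279.   38.] 719 ((476.08160400390625, -277.74627685546875), (151.03607177734375, 60.15299987792969), 72.5921401977539) 38.796740997297555
36 362.4 224.5 [ 479.6 -256.9   61.6] [ 494.5 -229.9   79.7] [ 487.  -242.5   72.3]
39 384.9 231.9 [ 459.7 -323.8   60.2] [ 471.7 -296.3   91.7] [ 465.9 -309.2   81.3]
org ((598.6940307617188, 106.10417175292969), (220.560546875, 200.79832458496094), 73.83917236328125) 110.73840693007371
side stand [ 475. -279.   38.] 1700 ((457.4068603515625, -269.34271240234375), (152.93228149414062, 107.12080383300781), 72.5273208618164) 38.803169191206855
105 334.7 315.6 [ 480.3 -259.5   58.4] [ 497.1 -227.9   78.4] [ 486.9 -245.4   69.8]
145 350.8 342.5 [ 459.7 -324.2   58.2] [ 476.3 -295.6   88.1] [ 465.6 -311.3   77.1]
org ((600.6098022460938, 107.39695739746094), (228.11380004882812, 202.47421264648438), 73.4449691772461) 110.96589258009435
[556.58326912 114.39394814 112.        ] [562.6527247  117.37276752 112.        ]
```

View pics/c1.png

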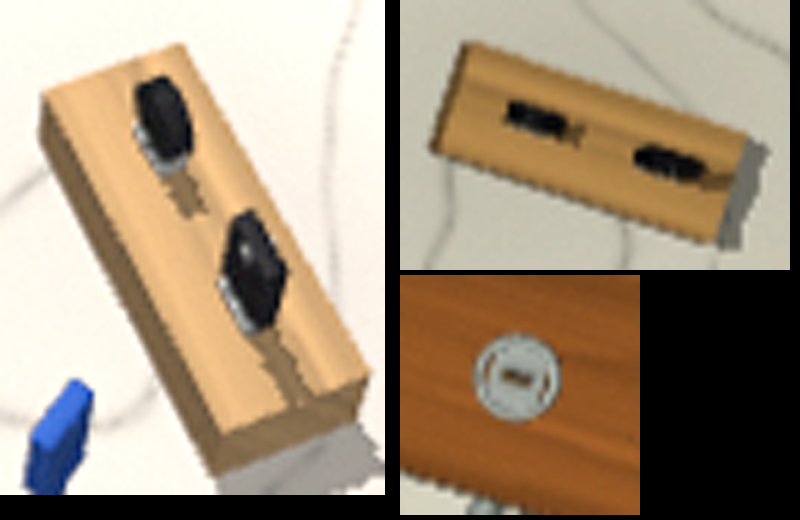

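The near key (side crop 253,272; top 384,231) is the target. It has straight edges and corners and reaches about z 88, against 84 expected. The other, at top (363,226), is rounded and tops out at about 79, against 75 expected for the spare. The key sits at about (465.6,-311), yaw -17.4°. I'll start towards it and refine the lock position from the saved images.

```bash
python3 -m jog '[{"dx":0.316,"dy":-1,"rz":-0.951,"claw":45},{"dx":0.316,"dy":-1,"rz":-0.951,"claw":45},{"dx":0.316,"dy":-1,"rz":-0.951,"claw":45},{"dx":0.316,"dy":-1,"rz":-0.951,"claw":45},{"dx":0.316,"dy":-1,"rz":-0.951,"claw":45},{"dx":0.316,"dy":-1,"rz":-0.951,"claw":45},{"dx":0.316,"dy":-1,"rz":-0.951,"claw":45},{"dx":0.316,"dy":-1,"rz":-0.951,"claw":45},{"dx":0.316,"dy":-1,"rz":-0.951,"claw":45},{"dx":0.316,"dy":-1,"rz":-0.951,"claw":45},{"dx":0.316,"dy":-1,"rz":-0.951,"claw":45},{"dx":0.316,"dy":-1,"rz":-0.951,"claw":45}]' 100
python3 - <<'E'
from h import *
for n,(u0,v0) in(('top',(244.5,197)),('side',(255,189))):
    c=get_calibration(n);z=np.load(n+'0.npz');K,R,t=[np.array(c[k],float) for k in 'KRt']
    # rectify the z=112 plane, 0.25 mm/px, centred at (560,117); col=+x, row=+y
    g=np.mgrid[-32:32:.25,-32:32:.25];X=np.stack([560+g[1],117+g[0],np.full(g[0].shape,112.)],-1)
    p=(X@R.T+t.ravel())@K.T;p=(p[...,:2]/p[...,2:]).astype(np.float32)
    r=cv2.remap(z['im'],p[...,0],p[...,1],cv2.INTER_CUBIC);cv2.imwrite(f'r_{n}.png',r)
    sat=r.max(2).astype(int)-r.min(2); # metal = grey
    m=((sat<35)).astype(np.uint8)
    L,lab,st,ce=cv2.connectedComponentsWithStats(m);i=1+np.argmax(st[1:,4])
    cn=max(cv2.findContours((lab==i).astype(np.uint8),0,1)[0],key=cv2.contourArea)
    e=cv2.fitEllipse(cn);print(n,'ring',560-32+e[0][0]/4,117-32+e[0][1]/4,np.array(e[1])/4)
    cy,cx=e[0][1],e[0][0];gr=r.mean(2);yy,xx=np.mgrid[:256,:256];inn=np.hypot(xx-cx,yy-cy)<4*11
    w=np.clip(np.median(gr[inn])-15-gr,0,None)*inn
    mx,my=(w*xx).sum()/w.sum(),(w*yy).sum()/w.sum();C=np.cov(np.stack([xx.ravel(),yy.ravel()]),aweights=w.ravel());E,V=np.linalg.eigh(C)
    print('slot',528+mx/4,85+my/4,'yaw',np.degrees(np.arctan2(-V[0,1],V[1,1])),np.sqrt(E)/4)
a=[cv2.resize(cv2.imread(f'r_{n}.png'),(390,390)) for n in('top','side')];cv2.imwrite('pics/rect.png',cv2.convertScaleAbs(np.hstack(a),alpha=1.5))
E
```

```text
top ring 560.753719329834 117.21140670776367 [43.54050446 43.76812363]
slot 560.6895874384744 117.45581287976849 yaw -16.188830706235706 [1.63292567 4.03601546]
side ring 563.5431480407715 118.84114456176758 [43.13031769 45.5050354 ]
slot 563.6053661531038 119.60243699924067 yaw -13.465669962619783 [1.62890562 4.1681457 ]invalid input at $[0]: expected keys rx, ry, rz, dx, dy, dz, claw
```

View pics/rect.png

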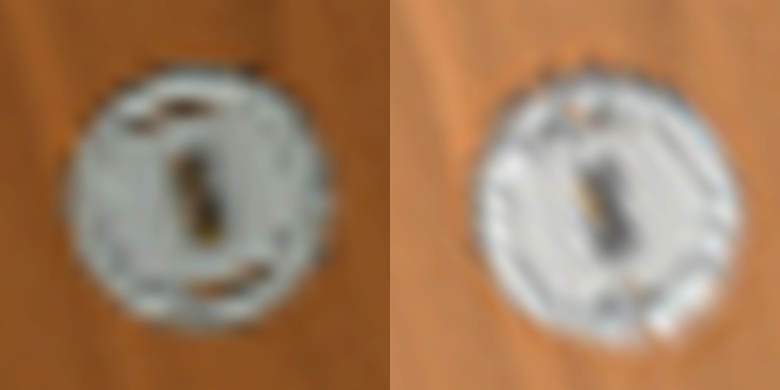

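The rectified views show the lock ring and its slot clearly. The centre is (560.7,117.3) from top and (563.5,119) from side, with the slot yaw at -16.2°, aligned with the organizer. The jog call was refused because every row needs all its keys, so I'll resend it.

```bash
python3 -m jog '[{"rx":0,"ry":0,"rz":-0.951,"dx":0.316,"dy":-1,"dz":0,"claw":45},{"rx":0,"ry":0,"rz":-0.951,"dx":0.316,"dy":-1,"dz":0,"claw":45},{"rx":0,"ry":0,"rz":-0.951,"dx":0.316,"dy":-1,"dz":0,"claw":45},{"rx":0,"ry":0,"rz":-0.951,"dx":0.316,"dy":-1,"dz":0,"claw":45},{"rx":0,"ry":0,"rz":-0.951,"dx":0.316,"dy":-1,"dz":0,"claw":45},{"rx":0,"ry":0,"rz":-0.951,"dx":0.316,"dy":-1,"dz":0,"claw":45},{"rx":0,"ry":0,"rz":-0.951,"dx":0.316,"dy":-1,"dz":0,"claw":45},{"rx":0,"ry":0,"rz":-0.951,"dx":0.316,"dy":-1,"dz":0,"claw":45},{"rx":0,"ry":0,"rz":-0.951,"dx":0.316,"dy":-1,"dz":0,"claw":45},{"rx":0,"ry":0,"rz":-0.951,"dx":0.316,"dy":-1,"dz":0,"claw":45},{"rx":0,"ry":0,"rz":-0.951,"dx":0.316,"dy":-1,"dz":0,"claw":45},{"rx":0,"ry":0,"rz":-0.951,"dx":0.316,"dy":-1,"dz":0,"claw":45},{"rx":0,"ry":0,"rz":-0.951,"dx":0.316,"dy":-1,"dz":0,"claw":45}]' 100
```

```text
clock: 1.18
tool_pos: [339.6, 134.0, 404.6]
tcp_rot: [[-0.428, 0.904, -0.0], [0.904, 0.428, 0.0], [0.0, -0.0, -1.0]]
ft_force: [-0.1, -0.3, 0.2]
gripper_width: 45.1
grasp_force: 0.0
```

```bash
python3 -m jog '[{"rx":0,"ry":0,"rz":-0.951,"dx":0.315,"dy":-1,"dz":0,"claw":45},{"rx":0,"ry":0,"rz":-0.951,"dx":0.315,"dy":-1,"dz":0,"claw":45},{"rx":0,"ry":0,"rz":-0.951,"dx":0.315,"dy":-1,"dz":0,"claw":45},{"rx":0,"ry":0,"rz":-0.951,"dx":0.315,"dy":-1,"dz":0,"claw":45},{"rx":0,"ry":0,"rz":-0.951,"dx":0.315,"dy":-1,"dz":0,"claw":45},{"rx":0,"ry":0,"rz":-0.951,"dx":0.315,"dy":-1,"dz":0,"claw":45},{"rx":0,"ry":0,"rz":-0.951,"dx":0.315,"dy":-1,"dz":0,"claw":45},{"rx":0,"ry":0,"rz":-0.951,"dx":0.315,"dy":-1,"dz":0,"claw":45},{"rx":0,"ry":0,"rz":-0.951,"dx":0.315,"dy":-1,"dz":0,"claw":45},{"rx":0,"ry":0,"rz":-0.951,"dx":0.315,"dy":-1,"dz":0,"claw":45},{"rx":0,"ry":0,"rz":-0.951,"dx":0.315,"dy":-1,"dz":0,"claw":45},{"rx":0,"ry":0,"rz":-0.951,"dx":0.315,"dy":-1,"dz":0,"claw":45},{"rx":0,"ry":0,"rz":-0.951,"dx":0.315,"dy":-1,"dz":0,"claw":45}]'
python3 -m jog '[{"rx":0,"ry":0,"rz":0,"dx":0,"dy":-0.1125,"dz":-0.2,"claw":45},{"rx":0,"ry":0,"rz":0,"dx":0,"dy":-0.1125,"dz":-0.2,"claw":45},{"rx":0,"ry":0,"rz":0,"dx":0,"dy":-0.1125,"dz":-0.2,"claw":45},{"rx":0,"ry":0,"rz":0,"dx":0,"dy":-0.1125,"dz":-0.2,"claw":45},{"rx":0,"ry":0,"rz":0,"dx":0,"dy":-0.1125,"dz":-0.2,"claw":45}]'
python3 - <<'E'
from h import *
o=robot.observe();print(np.degrees(np.arctan2(o['tcp_rot'][1,1],o['tcp_rot'][0,1])))
im,d=grab_frame('side');a=cv2.convertScaleAbs(cv2.resize(im[240:390,260:430],None,fx=4,fy=4,interpolation=cv2.INTER_CUBIC),alpha=1.5);cv2.imwrite('pics/a1.png',a)
E
```

```text
clock: 2.27
tool_pos: [466.4, -264.5, 404.1]
tcp_rot: [[0.297, 0.955, -0.001], [0.955, -0.297, 0.001], [0.001, -0.001, -1.0]]
ft_force: [-0.9, 0.8, 0.2]
gripper_width: 44.8
grasp_force: 0.0
clock: 2.68
tool_pos: [466.0, -309.5, 325.8]
tcp_rot: [[0.297, 0.955, 0.0], [0.955, -0.297, 0.0], [0.0, 0.0, -1.0]]
ft_force: [0.2, 0.2, 0.5]
gripper_width: 45.3
grasp_force: 0.0
-17.286443319100844
```

View pics/a1.png

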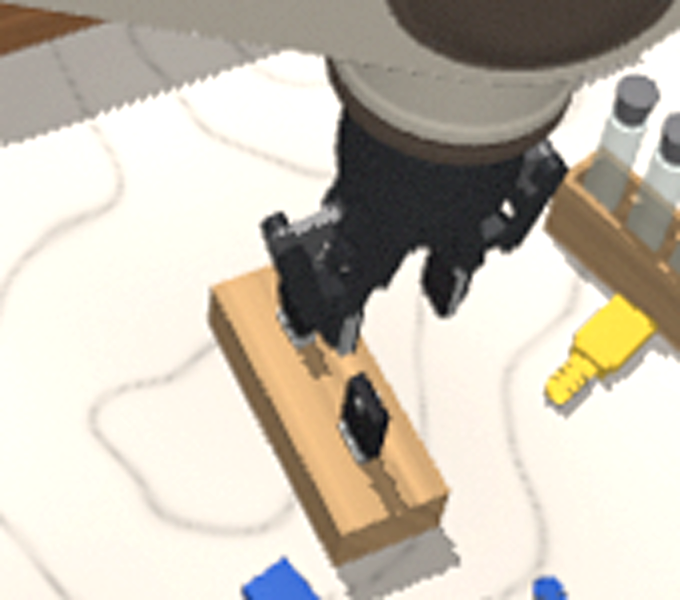

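The side view shows open fingers above the stand, with the rectangular-bow key at crop (365,418) below the gap. Now I'll descend and grip.

```bash
python3 -m jog '[{"rx":0,"ry":0,"rz":0,"dx":0,"dy":-0.002,"dz":-0.08,"claw":45},{"rx":0,"ry":0,"rz":0,"dx":0,"dy":-0.002,"dz":-0.14,"claw":45},{"rx":0,"ry":0,"rz":0,"dx":0,"dy":-0.002,"dz":-0.19,"claw":45},{"rx":0,"ry":0,"rz":0,"dx":0,"dy":-0.002,"dz":-0.23,"claw":45},{"rx":0,"ry":0,"rz":0,"dx":0,"dy":-0.002,"dz":-0.25,"claw":45},{"rx":0,"ry":0,"rz":0,"dx":0,"dy":-0.002,"dz":-0.258,"claw":45},{"rx":0,"ry":0,"rz":0,"dx":0,"dy":-0.002,"dz":-0.258,"claw":45}]'
python3 -m jog '[{"rx":0,"ry":0,"rz":0,"dx":0,"dy":0,"dz":0,"claw":0},{"rx":0,"ry":0,"rz":0,"dx":0,"dy":0,"dz":0,"claw":0},{"rx":0,"ry":0,"rz":0,"dx":0,"dy":0,"dz":0,"claw":0},{"rx":0,"ry":0,"rz":0,"dx":0,"dy":0,"dz":0,"claw":0},{"rx":0,"ry":0,"rz":0,"dx":0,"dy":0,"dz":0,"claw":0},{"rx":0,"ry":0,"rz":0,"dx":0,"dy":0,"dz":0,"claw":0},{"rx":0,"ry":0,"rz":0,"dx":0,"dy":0,"dz":0,"claw":0},{"rx":0,"ry":0,"rz":0,"dx":0,"dy":0,"dz":0,"claw":0}]' 100
```

```text
clock: 3.32
tool_pos: [466.0, -311.4, 222.5]
tcp_rot: [[0.298, 0.955, 0.001], [0.955, -0.298, -0.001], [-0.0, 0.001, -1.0]]
ft_force: [-0.5, -0.1, 0.4]
gripper_width: 44.9
grasp_force: 0.0
clock: 3.98
tool_pos: [465.8, -312.0, 222.7]
tcp_rot: [[0.298, 0.954, 0.001], [0.954, -0.298, -0.001], [-0.001, 0.001, -1.0]]
ft_force: [-0.6, 1.0, 8.0]
gripper_width: 8.7
grasp_force: 97.5
```

```bash
python3 -m jog '[{"rx":0,"ry":0,"rz":0,"dx":0,"dy":0,"dz":0.03,"claw":0},{"rx":0,"ry":0,"rz":0,"dx":0,"dy":0,"dz":0.08,"claw":0},{"rx":0,"ry":0,"rz":0,"dx":0,"dy":0,"dz":0.14,"claw":0},{"rx":0,"ry":0,"rz":0,"dx":0,"dy":0,"dz":0.22,"claw":0},{"rx":0,"ry":0,"rz":0,"dx":0,"dy":0,"dz":0.3,"claw":0},{"rx":0,"ry":0,"rz":0,"dx":0,"dy":0,"dz":0.36,"claw":0},{"rx":0,"ry":0,"rz":0,"dx":0,"dy":0,"dz":0.38,"claw":0},{"rx":0,"ry":0,"rz":0,"dx":0,"dy":0,"dz":0.38,"claw":0}]'
python3 -m jog '[{"rx":0,"ry":0,"rz":0.024,"dx":0.02,"dy":0.08,"dz":0,"claw":0},{"rx":0,"ry":0,"rz":0.024,"dx":0.04,"dy":0.17,"dz":0,"claw":0},{"rx":0,"ry":0,"rz":0.024,"dx":0.06,"dy":0.26,"dz":0,"claw":0},{"rx":0,"ry":0,"rz":0.024,"dx":0.08,"dy":0.35,"dz":0,"claw":0},{"rx":0,"ry":0,"rz":0.024,"dx":0.1,"dy":0.44,"dz":0,"claw":0},{"rx":0,"ry":0,"rz":0.024,"dx":0.12,"dy":0.53,"dz":0,"claw":0},{"rx":0,"ry":0,"rz":0.024,"dx":0.14,"dy":0.62,"dz":0,"claw":0},{"rx":0,"ry":0,"rz":0.024,"dx":0.16,"dy":0.71,"dz":0,"claw":0},{"rx":0,"ry":0,"rz":0.024,"dx":0.18,"dy":0.8,"dz":0,"claw":0},{"rx":0,"ry":0,"rz":0.024,"dx":0.2,"dy":0.88,"dz":0,"claw":0},{"rx":0,"ry":0,"rz":0.024,"dx":0.22,"dy":0.95,"dz":0,"claw":0},{"rx":0,"ry":0,"rz":0.024,"dx":0.235,"dy":0.99,"dz":0,"claw":0},{"rx":0,"ry":0,"rz":0.024,"dx":0.238,"dy":1,"dz":0,"claw":0},{"rx":0,"ry":0,"rz":0.024,"dx":0.238,"dy":1,"dz":0,"claw":0}]'
python3 - <<'E'
from h import *
o=robot.observe();print(np.degrees(np.arctan2(o['tcp_rot'][1,1],o['tcp_rot'][0,1])),o['tool_pos'])
E
```

```text
clock: 4.65
tool_pos: [465.6, -311.8, 376.5]
tcp_rot: [[0.298, 0.954, 0.003], [0.954, -0.298, -0.003], [-0.002, 0.004, -1.0]]
ft_force: [-0.8, -0.2, -1.1]
gripper_width: 9.1
grasp_force: 98.0
clock: 5.82
tool_pos: [560.8, 89.1, 372.1]
tcp_rot: [[0.279, 0.96, -0.002], [0.96, -0.279, 0.0], [-0.001, -0.002, -1.0]]
ft_force: [-0.0, 0.3, -0.9]
gripper_width: 8.7
grasp_force: 98.0
-16.17398953026944 [560.77591811  89.12492323 372.09101368]
```

```bash
python3 -m jog '[{"rx":0,"ry":0,"rz":0,"dx":0.002,"dy":0.03,"dz":-0.02,"claw":0},{"rx":0,"ry":0,"rz":0,"dx":0.002,"dy":0.06,"dz":-0.05,"claw":0},{"rx":0,"ry":0,"rz":0,"dx":0.002,"dy":0.072,"dz":-0.07,"claw":0},{"rx":0,"ry":0,"rz":0,"dx":0.002,"dy":0.072,"dz":-0.08,"claw":0},{"rx":0,"ry":0,"rz":0,"dx":0.002,"dy":0.072,"dz":-0.08,"claw":0},{"rx":0,"ry":0,"rz":0,"dx":0.002,"dy":0.072,"dz":-0.08,"claw":0}]'
python3 - <<'E'
from h import *
im,d=grab_frame('side');np.savez('side2.npz',im=im,d=d);a=cv2.resize(im[120:220,195:315],None,fx=6,fy=6,interpolation=cv2.INTER_CUBIC)
cv2.imwrite('pics/b1.png',cv2.convertScaleAbs(a[:600],alpha=1.5))
c=get_calibration('side');K,R,t=[np.array(c[k],float) for k in 'KRt']
o=robot.observe();print(o['tool_pos'])
for z in (216.6-32,216.6):
    p=K@(R@(o['tool_pos']-[0,0,z])+t.ravel());p=p[:2]/p[2];print(z,p,(p-[195,120]+.5)*6)
E
```

```text
clock: 6.32
tool_pos: [561.5, 116.7, 341.2]
tcp_rot: [[0.28, 0.96, -0.001], [0.96, -0.28, -0.0], [-0.0, -0.001, -1.0]]
ft_force: [-0.2, -0.1, -0.6]
gripper_width: 8.7
grasp_force: 98.0
[561.63992778 116.58842921 341.70123585]
184.6 [254.39835466 175.55989755] [359.39012798 336.35938532]
216.6 [254.73369988 185.42530814] [361.40219928 395.55184882]
```

View pics/b1.png

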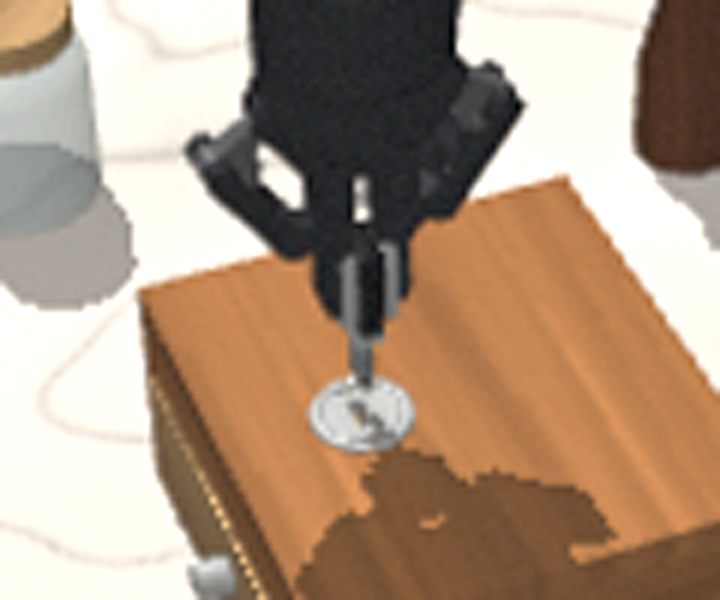

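The side picture shows the key hanging upright, with its tip at crop (363,386), and the ring centred at (361,413). The tip sits about 0.9 mm too far right, which puts the target at about (560.9,117.3), agreeing with the top view. I'll correct that and lower gently.

```bash
python3 -m jog '[{"rx":0,"ry":0,"rz":0,"dx":-0.002,"dy":0.0015,"dz":0,"claw":0},{"rx":0,"ry":0,"rz":0,"dx":-0.002,"dy":0.0015,"dz":-0.01,"claw":0},{"rx":0,"ry":0,"rz":0,"dx":-0.002,"dy":0.0015,"dz":-0.02,"claw":0},{"rx":0,"ry":0,"rz":0,"dx":-0.002,"dy":0.0015,"dz":-0.03,"claw":0},{"rx":0,"ry":0,"rz":0,"dx":-0.002,"dy":0.0015,"dz":-0.035,"claw":0},{"rx":0,"ry":0,"rz":0,"dx":-0.002,"dy":0.0015,"dz":-0.04,"claw":0},{"rx":0,"ry":0,"rz":0,"dx":-0.002,"dy":0.0015,"dz":-0.04,"claw":0},{"rx":0,"ry":0,"rz":0,"dx":-0.002,"dy":0.0015,"dz":-0.04,"claw":0}]'
```

```text
clock: 7.03
tool_pos: [560.8, 117.6, 325.4]
tcp_rot: [[0.28, 0.96, -0.0], [0.96, -0.28, -0.0], [-0.0, -0.0, -1.0]]
ft_force: [-0.2, -0.4, -0.3]
gripper_width: 8.8
grasp_force: 98.0
```

```bash
python3 -m jog '[{"rx":0,"ry":0,"rz":0,"dx":0,"dy":0,"dz":-0.005,"claw":0},{"rx":0,"ry":0,"rz":0,"dx":0,"dy":0,"dz":-0.01,"claw":0},{"rx":0,"ry":0,"rz":0,"dx":0,"dy":0,"dz":-0.01,"claw":0}]'
python3 -m jog '[{"rx":0,"ry":0,"rz":0,"dx":0,"dy":0,"dz":-0.005,"claw":0},{"rx":0,"ry":0,"rz":0,"dx":0,"dy":0,"dz":-0.01,"claw":0},{"rx":0,"ry":0,"rz":0,"dx":0,"dy":0,"dz":-0.01,"claw":0}]'
```

```text
clock: 7.28
tool_pos: [560.7, 117.3, 321.0]
tcp_rot: [[0.28, 0.96, -0.001], [0.96, -0.28, -0.001], [-0.001, -0.001, -1.0]]
ft_force: [-0.8, -5.6, -2.6]
gripper_width: 8.8
grasp_force: 97.7
clock: 7.53
tool_pos: [560.8, 117.2, 317.4]
tcp_rot: [[0.28, 0.96, -0.0], [0.96, -0.28, -0.001], [-0.001, 0.0, -1.0]]
ft_force: [-1.1, -6.8, 1.0]
gripper_width: 8.7
grasp_force: 98.3
```

The blade has entered the slot but is pressed in -y, so I'll ease it about 1 mm to -y and go on.

```bash
python3 -m jog '[{"rx":0,"ry":0,"rz":0,"dx":-0.0008,"dy":-0.0025,"dz":0,"claw":0},{"rx":0,"ry":0,"rz":0,"dx":-0.0008,"dy":-0.0025,"dz":0,"claw":0}]'
python3 -m jog '[{"rx":0,"ry":0,"rz":0,"dx":0,"dy":0,"dz":-0.005,"claw":0},{"rx":0,"ry":0,"rz":0,"dx":0,"dy":0,"dz":-0.01,"claw":0},{"rx":0,"ry":0,"rz":0,"dx":0,"dy":0,"dz":-0.01,"claw":0}]'
```

```text
clock: 7.7
tool_pos: [560.4, 116.5, 317.4]
tcp_rot: [[0.28, 0.96, -0.0], [0.96, -0.28, 0.0], [0.0, -0.0, -1.0]]
ft_force: [0.1, -2.2, 0.3]
gripper_width: 8.6
grasp_force: 98.1
clock: 7.95
tool_pos: [560.4, 116.6, 313.1]
tcp_rot: [[0.28, 0.96, -0.0], [0.96, -0.28, -0.0], [-0.0, -0.0, -1.0]]
ft_force: [-1.4, -4.2, 2.9]
gripper_width: 8.5
grasp_force: 98.4
```

```bash
python3 -m jog '[{"rx":0,"ry":0,"rz":0,"dx":-0.0005,"dy":-0.0015,"dz":-0.002,"claw":0},{"rx":0,"ry":0,"rz":0.06,"dx":0.0002,"dy":0.001,"dz":-0.005,"claw":0},{"rx":0,"ry":0,"rz":0.06,"dx":0.0002,"dy":0.001,"dz":-0.007,"claw":0},{"rx":0,"ry":0,"rz":-0.06,"dx":-0.0012,"dy":-0.004,"dz":-0.01,"claw":0},{"rx":0,"ry":0,"rz":-0.06,"dx":-0.0012,"dy":-0.004,"dz":-0.012,"claw":0},{"rx":0,"ry":0,"rz":0.06,"dx":0.0002,"dy":0.001,"dz":-0.015,"claw":0},{"rx":0,"ry":0,"rz":0.06,"dx":0.0002,"dy":0.001,"dz":-0.017,"claw":0},{"rx":0,"ry":0,"rz":-0.06,"dx":-0.0012,"dy":-0.004,"dz":-0.02,"claw":0},{"rx":0,"ry":0,"rz":-0.06,"dx":-0.0012,"dy":-0.004,"dz":-0.02,"claw":0},{"rx":0,"ry":0,"rz":0,"dx":-0.0005,"dy":-0.0015,"dz":-0.02,"claw":0},{"rx":0,"ry":0,"rz":0,"dx":-0.0005,"dy":-0.0015,"dz":-0.02,"claw":0}]'
```

```text
clock: 8.87
tool_pos: [560.3, 116.2, 305.5]
tcp_rot: [[0.275, 0.961, 0.0], [0.961, -0.275, 0.0], [0.0, 0.0, -1.0]]
ft_force: [1.2, 0.7, 0.6]
gripper_width: 8.8
grasp_force: 98.3
```

```bash
python3 -m jog '[{"rx":0,"ry":0,"rz":0.05,"dx":0.0007,"dy":0.0022,"dz":-0.003,"claw":0},{"rx":0,"ry":0,"rz":0.05,"dx":0.0007,"dy":0.0022,"dz":-0.005,"claw":0},{"rx":0,"ry":0,"rz":-0.05,"dx":-0.0007,"dy":-0.0022,"dz":-0.008,"claw":0},{"rx":0,"ry":0,"rz":-0.05,"dx":-0.0007,"dy":-0.0022,"dz":-0.01,"claw":0},{"rx":0,"ry":0,"rz":0.05,"dx":0.0007,"dy":0.0022,"dz":-0.013,"claw":0},{"rx":0,"ry":0,"rz":0.05,"dx":0.0007,"dy":0.0022,"dz":-0.015,"claw":0},{"rx":0,"ry":0,"rz":-0.05,"dx":-0.0007,"dy":-0.0022,"dz":-0.018,"claw":0},{"rx":0,"ry":0,"rz":-0.05,"dx":-0.0007,"dy":-0.0022,"dz":-0.02,"claw":0},{"rx":0,"ry":0,"rz":0,"dx":0,"dy":0,"dz":-0.02,"claw":0},{"rx":0,"ry":0,"rz":0,"dx":0,"dy":0,"dz":-0.02,"claw":0}]'
```

```text
clock: 9.7
tool_pos: [560.2, 116.1, 297.2]
tcp_rot: [[0.277, 0.961, -0.001], [0.961, -0.277, 0.0], [-0.0, -0.001, -1.0]]
ft_force: [0.4, 0.7, -0.5]
gripper_width: 8.3
grasp_force: 98.1
```

```bash
python3 -m jog '[{"rx":0,"ry":0,"rz":0,"dx":0,"dy":0,"dz":-0.003,"claw":0},{"rx":0,"ry":0,"rz":0,"dx":0,"dy":0,"dz":-0.005,"claw":0},{"rx":0,"ry":0,"rz":0,"dx":0,"dy":0,"dz":-0.005,"claw":0}]'
```

```text
clock: 9.95
tool_pos: [560.2, 116.1, 296.6]
tcp_rot: [[0.28, 0.96, 0.001], [0.96, -0.28, 0.0], [0.0, 0.001, -1.0]]
ft_force: [-5.1, -0.4, 14.0]
gripper_width: 8.8
grasp_force: 100.7
```

```bash
python3 -m jog '[{"rx":0,"ry":0,"rz":0,"dx":0,"dy":0,"dz":-0.003,"claw":0},{"rx":0,"ry":0,"rz":0,"dx":0,"dy":0,"dz":-0.005,"claw":0},{"rx":0,"ry":0,"rz":0,"dx":0,"dy":0,"dz":-0.005,"claw":0}]'
```

```text
clock: 10.2
tool_pos: [560.2, 116.1, 296.4]
tcp_rot: [[0.28, 0.96, 0.002], [0.96, -0.28, 0.0], [0.001, 0.002, -1.0]]
ft_force: [-13.5, -1.0, 35.6]
gripper_width: 8.8
grasp_force: 103.9
```

It hit a hard stop at TCP z 296.5, which is where home was predicted. I'll relax the push and check with a picture.

```bash
python3 -m jog '[{"rx":0,"ry":0,"rz":0,"dx":-0.001,"dy":0,"dz":0.004,"claw":0},{"rx":0,"ry":0,"rz":0,"dx":-0.001,"dy":0,"dz":0.004,"claw":0}]'
python3 - <<'E'
from h import *
im,d=grab_frame('side');a=cv2.resize(im[150:215,215:295],None,fx=9,fy=9,interpolation=cv2.INTER_CUBIC)
cv2.imwrite('pics/b2.png',cv2.convertScaleAbs(a,alpha=1.5))
E
```

```text
clock: 10.37
tool_pos: [559.9, 116.0, 296.5]
tcp_rot: [[0.28, 0.96, 0.002], [0.96, -0.28, 0.0], [0.001, 0.002, -1.0]]
ft_force: [-5.2, 1.2, 17.4]
gripper_width: 8.4
grasp_force: 100.9
```

View pics/b2.png

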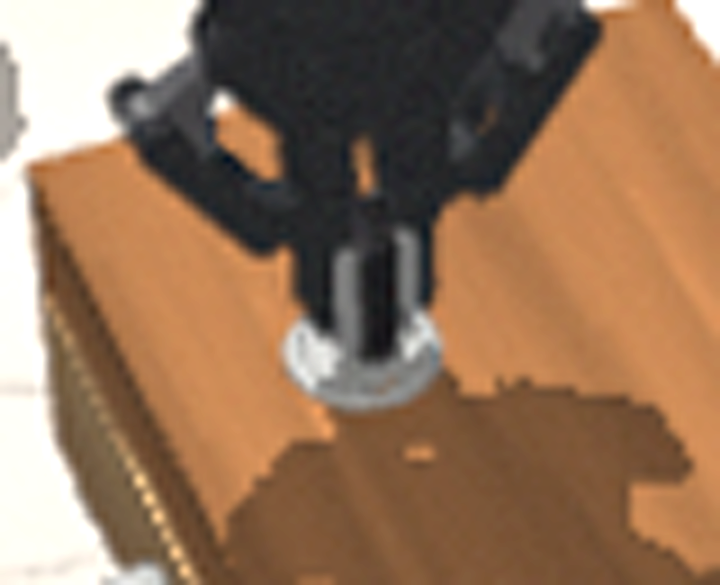

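The collar is seated on the plug inside the ring. Now I'll turn clockwise.

```bash
python3 -m jog '[{"rx":0,"ry":0,"rz":-0.1,"dx":0,"dy":0,"dz":0,"claw":0},{"rx":0,"ry":0,"rz":-0.2,"dx":0,"dy":0,"dz":0,"claw":0},{"rx":0,"ry":0,"rz":-0.3,"dx":-0.0005,"dy":0.0005,"dz":0,"claw":0},{"rx":0,"ry":0,"rz":-0.4,"dx":-0.0005,"dy":0.0005,"dz":0,"claw":0},{"rx":0,"ry":0,"rz":-0.5,"dx":-0.001,"dy":0.001,"dz":0,"claw":0},{"rx":0,"ry":0,"rz":-0.5,"dx":-0.001,"dy":0.001,"dz":0,"claw":0}]'
```

```text
clock: 10.92
tool_pos: [559.3, 116.6, 296.5]
tcp_rot: [[0.63, 0.776, 0.001], [0.776, -0.63, 0.0], [0.001, 0.001, -1.0]]
ft_force: [-7.3, 0.9, 20.7]
gripper_width: 8.8
grasp_force: 101.3
```

```bash
python3 -m jog '[{"rx":0,"ry":0,"rz":-0.1,"dx":-0.001,"dy":0,"dz":0,"claw":0},{"rx":0,"ry":0,"rz":-0.2,"dx":-0.001,"dy":0.0005,"dz":0,"claw":0},{"rx":0,"ry":0,"rz":-0.3,"dx":-0.001,"dy":0.0005,"dz":0,"claw":0},{"rx":0,"ry":0,"rz":-0.4,"dx":-0.001,"dy":0.001,"dz":0,"claw":0},{"rx":0,"ry":0,"rz":-0.5,"dx":-0.001,"dy":0.001,"dz":0,"claw":0},{"rx":0,"ry":0,"rz":-0.6,"dx":-0.001,"dy":0.0015,"dz":0,"claw":0},{"rx":0,"ry":0,"rz":-0.7,"dx":-0.001,"dy":0.002,"dz":0,"claw":0},{"rx":0,"ry":0,"rz":-0.8,"dx":-0.001,"dy":0.002,"dz":0,"claw":0},{"rx":0,"ry":0,"rz":-0.8,"dx":-0.001,"dy":0.002,"dz":0,"claw":0}]'
python3 - <<'E'
from h import *
o=robot.observe();print(np.degrees(np.arctan2(o['tcp_rot'][1,1],o['tcp_rot'][0,1])),o['torque'])
E
```

```text
clock: 11.67
tool_pos: [558.7, 117.7, 296.5]
tcp_rot: [[0.966, 0.258, 0.0], [0.258, -0.966, 0.001], [0.0, -0.001, -1.0]]
ft_force: [-12.5, 4.7, 22.5]
gripper_width: 8.7
grasp_force: 101.6
-75.07245189592132 [0.85560048 2.22558089 0.05235465]
```

```bash
python3 -m jog '[{"rx":0,"ry":0,"rz":-0.1,"dx":-0.001,"dy":0.0005,"dz":0,"claw":0},{"rx":0,"ry":0,"rz":-0.2,"dx":-0.002,"dy":0.001,"dz":0,"claw":0},{"rx":0,"ry":0,"rz":-0.3,"dx":-0.002,"dy":0.001,"dz":0,"claw":0},{"rx":0,"ry":0,"rz":-0.4,"dx":-0.002,"dy":0.001,"dz":0,"claw":0},{"rx":0,"ry":0,"rz":-0.5,"dx":-0.002,"dy":0.001,"dz":0,"claw":0},{"rx":0,"ry":0,"rz":-0.6,"dx":-0.002,"dy":0.001,"dz":0,"claw":0},{"rx":0,"ry":0,"rz":-0.7,"dx":-0.002,"dy":0.001,"dz":0,"claw":0},{"rx":0,"ry":0,"rz":-0.8,"dx":-0.002,"dy":0.001,"dz":0,"claw":0},{"rx":0,"ry":0,"rz":-0.84,"dx":-0.002,"dy":0.001,"dz":0,"claw":0},{"rx":0,"ry":0,"rz":-0.84,"dx":-0.002,"dy":0.001,"dz":0,"claw":0},{"rx":0,"ry":0,"rz":-0.84,"dx":-0.002,"dy":0.001,"dz":0,"claw":0}]'
python3 - <<'E'
from h import *
o=robot.observe();print(np.degrees(np.arctan2(o['tcp_rot'][1,1],o['tcp_rot'][0,1])),o['torque'])
s,e=np.load('side0.npz')['im'],grab_frame('side')[0]
a=[cv2.resize(i[150:260,205:300],(400,463),interpolation=cv2.INTER_CUBIC) for i in(s,e)]
cv2.imwrite('pics/b3.png',cv2.convertScaleAbs(np.hstack(a),alpha=1.5))
E
```

```text
clock: 12.58
tool_pos: [558.4, 118.6, 296.6]
tcp_rot: [[0.923, -0.384, 0.002], [-0.384, -0.923, 0.003], [0.001, -0.003, -1.0]]
ft_force: [-3.1, 11.9, 17.1]
gripper_width: 8.8
grasp_force: 100.7
-112.56421089483965 [2.4334865  0.55255271 0.16060824]
```

View pics/b3.png

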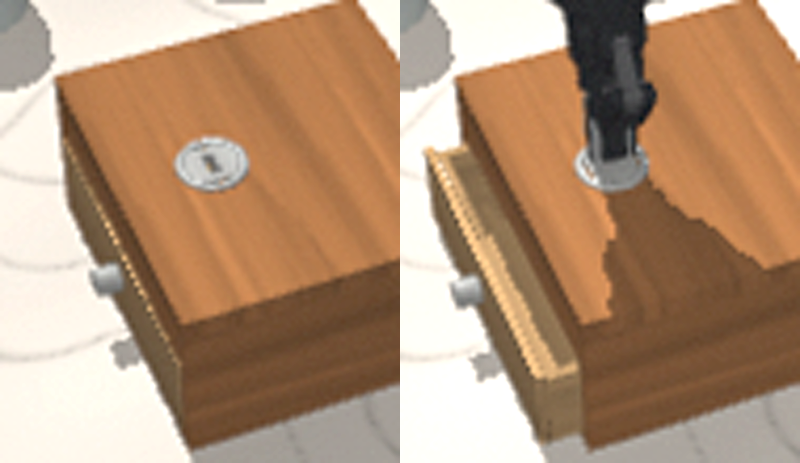

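The tray is well out (right half, front moved from (125,280) to (505,300) in the crop), and the key is still home and gripped. I'll hold briefly and hand in.

```bash
python3 -m jog '[{"rx":0,"ry":0,"rz":-0.02,"dx":0,"dy":0.001,"dz":0,"claw":0},{"rx":0,"ry":0,"rz":-0.02,"dx":0,"dy":0.001,"dz":0,"claw":0},{"rx":0,"ry":0,"rz":-0.02,"dx":0,"dy":0.001,"dz":0,"claw":0},{"rx":0,"ry":0,"rz":-0.02,"dx":0,"dy":0.001,"dz":0,"claw":0}]' && python3 -c "
from station import ticket;print(ticket.close_job())"
```

```text
clock: 12.97
tool_pos: [558.4, 118.9, 296.6]
tcp_rot: [[0.917, -0.398, 0.002], [-0.398, -0.917, 0.002], [0.001, -0.003, -1.0]]
ft_force: [-2.7, 10.7, 16.3]
gripper_width: 9.0
grasp_force: 100.8
the job is handed in; nothing more can be done
None
```

I handed the job in at about 13 s with the rectangular-bow key pushed home, turned a quarter turn clockwise and still gripped. The last picture shows the tray out; the hand-in gave no verdict, and I did not re-measure the bystanders.

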